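Pour spent batteries through the funnel into the jar

ROBOT

A 6-joint arm with a two-finger parallel gripper is mounted at the origin on the work surface. World frame = base frame: x ahead of the robot, y to its left, z up, the work surface at z = 0. Lengths are in m, angles in rad, forces in N, time in s.
With the tool pointing down it reaches from about 0.325 to 0.9 m from the base axis. Payload 6.1 kg.
Tool frame: the origin (TCP) lies midway between the tips of the shut fingers; the grasp point (between the pads) lies 19 mm behind it; z points along the fingers, y is the line along which they close (so a half turn about z gives the same grasp; the last joint's range is limited). The gripper opens to 85 mm and grips with 20 to 120 N. Pads are 22 mm wide; open, the fingers measure 114 mm over their backs; the gripper's body (76 mm by 85 mm) begins 54 mm behind the grasp point. The pads swing forward as they close: fully open they stand 13 mm farther back than shut.
Start: joints at [1.05, 0.22, 1.526, -0, 1.395, -0.126], TCP at [0.24, 0.577, 0.231] pointing down, gripper open.
Joint ranges: [-2.98, 2.98], [-0.91, 2.08], [0.09, 2.57], [-1.24, 4.39], [0.2, 2.65], [-2.68, 2.68]. Speed limits (rad/s): [2.57, 2.57, 3.01, 3.14, 3.14, 3.14].

INTERFACE

Orientations are given as [roll, pitch, yaw] about the fixed x, y, z axes, in that order (R = Rz(yaw) Ry(pitch) Rx(roll)).
In Python, from plant import movep, move_l, set_joints, gripper_to, hold, inverse_kinematics, observe, get_image, get_calibration, Unreachable, job_done gives the robot as it stands. Calls block until the motion is done:
- movep(position, orientation): joint-space move of the TCP to a pose.
- move_l(position, feed=0.15, rotation=None, max_force=None): straight line of the TCP; rotation=None keeps the orientation; feed is the mean speed in m/s. With max_force (N) it stops when the force on the tool has changed by that much, and returns True; else False.
- set_joints(angles): joint-space move.
- gripper_to(opening, f_grip=None): finger opening in m; f_grip is the grip in N (None keeps the last); returns when the fingers have stopped.
- hold(seconds).
- inverse_kinematics(position, orientation): joint angles nearest the present ones, or None.
- observe(): the state.
- get_image(name): name is "side" or "top"; returns (picture, depth): 480x640x3 uint8, red, green, blue; 480x640 float32, m along the optical axis (not along the pixel's ray), 0 where there is no reading.
- get_calibration(name): a dict with "intrinsics" (3x3 intrinsics, pixels), "world_from_camera" (4x4, takes a point from camera to world coordinates). Camera axes: x right, y down, z forward; pixel columns grow to the right and rows downward; lengths in m; the calibration is good to about 2 mm. A picture is of the moment at which its call begins. get_calibration takes no time and is no camera call.
A pose or a line that the arm cannot do raises Unreachable and nothing moves.
- job_done(): hands the job in; it is judged then, once.
The state is a dict: "time_s": time; "q": joint angles; "joint_velocities": joint speeds; "joint_torque": joint torques, N m; "eef_pos": TCP position; "tcp_rot": TCP orientation; "ft_force": force on the tool from outside, world axes, zero at the start; "torque": the same for the moment, N m; "opening": finger opening in m; "grasp_force": force on a finger pad.
Only numpy, scipy, OpenCV 4.12 (cv2) and the standard library are available. Lean on these libraries where they do the work, as an engineer would, in place of code of your own. Each camera call takes 0.05 s, during which the arm holds its last target. There are 200 camera calls.

TASK

Pick up the scoop of spent batteries and tip it over the funnel so that all six batteries drop down into the glass jar. Then set the scoop down gently, upright and flat on the table, and let go. Leave the jar with its funnel standing where it is, and do not knock over the mug, the tin or the pill bottle.

Things in the scene. Friction and masses are not known exactly. Their poses are not given: they have to be found in the camera images.
- scoop: Aluminium scoop tray, 124 mm long (x), 78 wide (y), 0.2 kg, with a dark wooden bar handle bridging it. Origin: centre of the bar, 78 mm above the table when standing. Bar along y, 14 mm thick (x), 22 high, 72 clear between its straps; grip it from above across x. -x points to the open nose, +x to the back wall (55 mm away), z up. Floor top 75 mm below origin; side walls 36 mm high.
- scoop_lip (a point): Middle of the scoop's open nose edge: 69 mm along -x and 68 mm below the scoop's origin. The front 29 mm of the floor rises 7 mm (0.24 rad) to this edge, so the batteries stay in while carried level; they roll and slide out as the nose is tipped down (60 degrees empties it).
- jar: Straight glass jar, outside diameter 80 mm, 110 mm tall, wall 4 mm, with a steel funnel screwed on its mouth (one piece with it), loose on the table, 0.6 kg in all. Origin: centre of its underside, z up.
- funnel_mouth (a point): Wide steel funnel fixed on the jar's mouth: rim 150 mm outside, 144 inside diameter; this point is the centre of the mouth, level with the rim (164 mm above the table), z up. Top 20 mm a nearly upright collar, then a cone of about 44 degrees, then a spout, 58 mm inside diameter, reaching 32 mm down into the jar.
- battery0: One of the six like spent batteries in the scoop: dark cylinder with a brass-coloured band, 15.6 mm diameter, 24 mm long, 11 g. Origin: its centre; its y axis is the cylinder's axis.
- battery1: One of the six like spent batteries in the scoop: dark cylinder with a brass-coloured band, 15.6 mm diameter, 24 mm long, 11 g. Origin: its centre; its y axis is the cylinder's axis.
- battery2: One of the six like spent batteries in the scoop: dark cylinder with a brass-coloured band, 15.6 mm diameter, 24 mm long, 11 g. Origin: its centre; its y axis is the cylinder's axis.
- battery3: One of the six like spent batteries in the scoop: dark cylinder with a brass-coloured band, 15.6 mm diameter, 24 mm long, 11 g. Origin: its centre; its y axis is the cylinder's axis.
- battery4: One of the six like spent batteries in the scoop: dark cylinder with a brass-coloured band, 15.6 mm diameter, 24 mm long, 11 g. Origin: its centre; its y axis is the cylinder's axis.
- battery5: One of the six like spent batteries in the scoop: dark cylinder with a brass-coloured band, 15.6 mm diameter, 24 mm long, 11 g. Origin: its centre; its y axis is the cylinder's axis.
- mug: White mug, 80 mm diameter, 95 mm tall, bystander. Origin: centre of its underside, z up.
- tin: Steel food tin with a paper label, 74 mm diameter, 105 mm tall, bystander. Origin: centre of its underside, z up.
- pill_bottle: Small white pill bottle, 44 mm diameter, 80 mm tall, bystander. Origin: centre of its underside, z up.
- remote: Black remote control lying on the table, 170 x 46 x 18 mm, long side along its x, bystander. Origin: centre of its underside.

How it is judged:
By the outcome, as a careful person would: the job done as asked, in the order asked, and still so for the second after the job is handed in, with the robot touching nothing.
It also fails if it takes over 69 s, if anything falls off the work surface, if the arm or the gripper's body presses on something with over 40 N, if the wrist force passes 120 N, or if a joint passes its speed limit or range.

## Working session

There is one attempt and no reset: what is moved stays moved. The work goes in short steps, each a Python script; the robot and the scene stay as the last script left them, time stands still between calls to the robot, and variables do not carry over. Pictures are saved under pics/ and viewed, at most 10 in all, crops included, and the job is handed in when it is done.

```bash
mkdir -p pics; ls; python3 - <<'E'
from plant import *
import cv2,numpy as np
np.set_printoptions(precision=4,suppress=True)
for n in("top","side"):
    p,d=get_image(n);cv2.imwrite(f"pics/{n}0.png",p[:,:,::-1]);np.savez(f"pics/{n}0.npz",p=p,d=d)
    c=get_calibration(n);print(n,c["intrinsics"],c["world_from_camera"])
s=observe();print(s["time_s"],s["eef_pos"],s["tcp_rot"],s["opening"])
E
```

```text
pics
top [[545.1302   0.     319.0764]
 [  0.     545.1302 231.3052]
 [  0.       0.       1.    ]] [[-0.0093 -0.9991  0.0422  0.5497]
 [-0.9999  0.0097  0.0101  0.006 ]
 [-0.0105 -0.0421 -0.9991  1.1635]
 [ 0.      0.      0.      1.    ]]
side [[478.1505   0.     323.2005]
 [  0.     478.1505 241.5642]
 [  0.       0.       1.    ]] [[-0.9867 -0.1168  0.1128  0.5446]
 [-0.1617  0.6455 -0.7464  0.5926]
 [ 0.0144 -0.7547 -0.6559  0.6229]
 [ 0.      0.      0.      1.    ]]
0.1 [0.2401 0.5764 0.2303] [-3.1398 -0.0002  2.7468] 0.08547410705974796
```

View pics/top0.png

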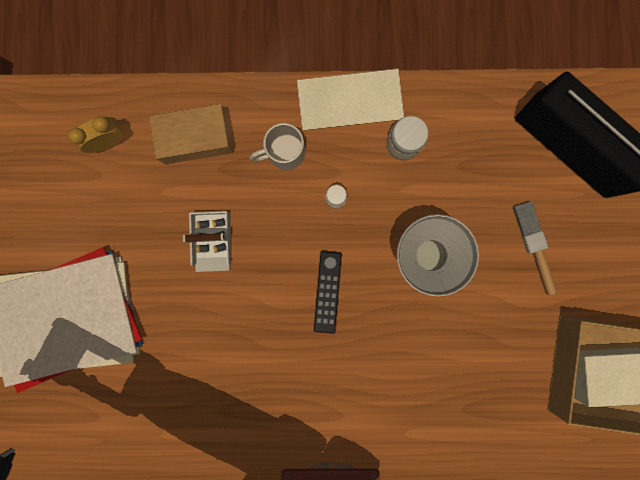

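View pics/side0.png

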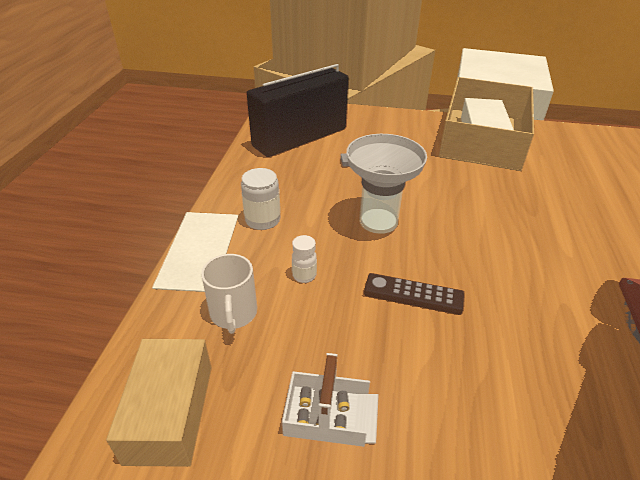

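The top view shows the scoop at about (208,240) with its nose facing down in the image (toward the robot). The funnel is at (437,255), the remote at (328,291), the pill bottle at (336,195), the mug at (285,146) and the tin at (409,137). Next I'll measure the scoop and funnel.

```bash
cat > h.py <<'E'
import numpy as np,cv2
from plant import *
from scipy.spatial.transform import Rotation as Ro
np.set_printoptions(precision=4,suppress=True)
def cloud(n,d):
    c=get_calibration(n);K=c["intrinsics"];T=np.array(c["world_from_camera"])
    v,u=np.mgrid[:480,:640]
    P=np.stack([(u-K[0][2])/K[0][0]*d,(v-K[1][2])/K[1][1]*d,d],-1)
    return P@T[:3,:3].T+T[:3,3]
E
python3 - <<'E'
from h import *
for n in("top","side"):
    z=np.load(f"pics/{n}0.npz");p,d=z["p"].astype(int),z["d"];W=cloud(n,d)
    X,Y,Z=W[...,0],W[...,1],W[...,2]
    ok=d>0
    print(n,"table z",np.median(Z[(ok)&(abs(X-.5)<.03)&(abs(Y-.1)<.03)]))
    near=ok&(abs(X-.53)<.12)&(abs(Y-.22)<.12)
    m=near&(Z>.08)&(Z<.1)
    print("bar",m.sum(),cv2.minAreaRect(W[m][:,:2].astype(np.float32)*1000),W[m].mean(0))
    m=near&(Z>.012)&(Z<.1)
    print("tray",m.sum(),cv2.minAreaRect(W[m&(Z<.045)][:,:2].astype(np.float32)*1000))
    q=W[m&(Z<.045)]; 
    for (a,b) in((.03,.042),(.0,.0)):
        s=W[near&(Z>.03)&(Z<.042)]
    print("walls",cv2.minAreaRect(s[:,:2].astype(np.float32)*1000))
    m=ok&(abs(X-.5)<.15)&(abs(Y+.2)<.15)&(Z>.155)&(Z<.175)
    c,r=cv2.minEnclosingCircle(W[m][:,:2].astype(np.float32)*1000);print("rim",m.sum(),c,r,np.percentile(W[m][:,2],[5,50,95]))
    # circle lsq
    xy=W[m][:,:2];A=np.c_[2*xy,np.ones(len(xy))];s=np.linalg.lstsq(A,(xy**2).sum(1),rcond=None)[0];print(s[:2],np.sqrt(s[2]+s[0]**2+s[1]**2))
    for nm,cx,cy,zz in(("pill",.62,-.02,.08),("mug",.69,.06,.095),("tin",.71,-.15,.105)):
        m=ok&(abs(X-cx)<.07)&(abs(Y-cy)<.07)&(Z>zz-.01)&(Z<zz+.01);print(nm,m.sum(),W[m].mean(0) if m.any() else 0)
E
```

```text
top table z -0.0007706366631342609
bar 282 ((585.4802856445312, 246.3318328857422), (13.961962699890137, 77.67609405517578), 1.7065064907073975) [0.5853 0.2456 0.0876]
tray 1073 ((578.6666870117188, 246.25881958007812), (123.68746185302734, 79.22187805175781), 1.6660317182540894)
walls ((585.882568359375, 246.3309326171875), (109.13013458251953, 78.9930648803711), 2.252241373062134)
rim 641 (546.6716918945312, -200.96702575683594) 75.07202911376953 [0.1561 0.1621 0.1656]
[ 0.5462 -0.2003] 0.07225469955812461
pill 315 [ 0.6686 -0.0183  0.0789]
mug 116 [0.7416 0.0836 0.0931]
tin 415 [ 0.7671 -0.1635  0.1035]
side table z 0.0005874981341307817
bar 635 ((586.7828369140625, 247.65234375), (14.07555866241455, 79.4641342163086), 1.91289222240448) [0.5864 0.2522 0.0888]
tray 3447 ((580.4966430664062, 247.63328552246094), (122.52741241455078, 80.4123764038086), 1.5597920417785645)
walls ((587.0218505859375, 247.6048583984375), (110.04193115234375, 80.40579223632812), 2.1966662406921387)
rim 868 (548.2294921875, -199.1935272216797) 75.90948486328125 [0.1557 0.161  0.1652]
[ 0.5482 -0.1989] 0.07232977067774822
pill 370 [ 0.6697 -0.0129  0.0792]
mug 261 [0.7448 0.0948 0.0924]
tin 290 [ 0.7675 -0.156   0.1035]
```

```bash
cat >> h.py <<'E'
S0=np.array([.5863,.247,.078]);YAW=.032;F=np.array([.5472,-.1997,.164])
def tool(o,yaw,th,sgn):
    "tool pose for scoop origin o, yaw, nose-down tilt th"
    R=Ro.from_euler('z',yaw)*Ro.from_euler('y',-th)
    G=Ro.from_matrix(np.array([[0,sgn,0],[sgn,0,0],[0,0,-1]]))
    T=R*G
    return np.array(o)+T.apply([0,0,.019]),T.as_euler('xyz')
def lip_to_o(lip,yaw,th):
    return np.array(lip)+(Ro.from_euler('z',yaw)*Ro.from_euler('y',-th)).apply([.069,0,.068])
def liptarget(yaw,th,off=.025,dz=.008,up=.05):
    "lip over the funnel: off beyond the centre, high while level"
    k=np.clip(1-th/np.radians(15),0,1)
    return F+np.array([np.cos(yaw)*off,np.sin(yaw)*off,dz+up*k])
E
python3 - <<'E'
from h import *
for sgn in(1,-1):
    print("grasp",sgn,inverse_kinematics(*map(list,tool(S0,YAW,0,sgn))))
    for yaw in(-1,-.7,-.35,0,.3):
        r=[]
        for t in(0,15,30,45,60,70):
            th=np.radians(t);q=inverse_kinematics(*map(list,tool(lip_to_o(liptarget(yaw,th),yaw,th),yaw,th,sgn)))
            r.append(None if q is None else np.array(q))
        print(sgn,yaw,[x is not None for x in r]);[print("   ",x) for x in (r[0],r[2],r[-2],r[-1])]
E
```

```text
grasp 1 [ 0.2749  0.4168  1.6236 -0.      1.1012  0.2429]
1 -1 [True, True, True, True, False, False]
    [-0.5557  0.2815  1.3796 -0.      1.4805  0.4443]
    [-0.3782 -0.0559  1.8722 -0.3744  0.9214  0.7888]
    None
    None
1 -0.7 [True, True, True, True, True, True]
    [-0.5153  0.3101  1.3447 -0.      1.4868  0.1847]
    [-0.4374 -0.1018  1.9153 -0.1772  0.8274  0.3493]
    [-0.3052 -0.3663  2.3592 -1.2024  0.3651  1.3843]
    [-0.2545 -0.3505  2.4689  4.3588  0.4463  2.1211]
1 -0.35 [True, True, True, True, True, True]
    [-0.4664  0.322   1.3299  0.      1.4896 -0.1164]
    [-0.5159 -0.1221  1.9337  0.1136  0.8155 -0.222 ]
    [-0.6059 -0.4734  2.4291  0.9744  0.2681 -1.0874]
    [-0.6438 -0.5055  2.565   1.9871  0.3021 -2.1077]
1 0 [True, True, True, True, True, True]
    [-0.4192  0.3101  1.3447  0.      1.4868 -0.4192]
    [-0.5889 -0.1018  1.9153  0.3587  0.9126 -0.7498]
    [-0.8612 -0.3663  2.3592  1.2409  0.7677 -1.6539]
    [-0.9594 -0.3506  2.4689  1.5562  0.8781 -2.0019]
1 0.3 [True, True, True, True, True, True]
    [-0.383   0.2815  1.3796  0.      1.4805 -0.683
[... 429 characters left out ...]
 [-0.2545 -0.3505  2.4689  4.3588  0.4463 -1.0205]
-1 -0.35 [False, False, False, False, True, True]
    None
    None
    [-0.6059 -0.4734  2.4291  0.9744  0.2681  2.0542]
    [-0.6438 -0.5055  2.565   1.9871  0.3021  1.0339]
-1 0 [False, True, True, True, True, True]
    None
    [-0.5889 -0.1018  1.9153  0.3587  0.9126  2.3918]
    [-0.8612 -0.3663  2.3592  1.2409  0.7677  1.4877]
    [-0.9594 -0.3506  2.4689  1.5562  0.8781  1.1397]
-1 0.3 [True, True, True, True, True, True]
    [-0.383   0.2815  1.3796 -0.      1.4805  2.4586]
    [-0.6363 -0.0559  1.8722  0.4829  1.0495  2.0198]
    [-0.97   -0.1763  2.2135  1.1899  1.0995  1.278 ]
    [-1.0685 -0.1137  2.2839  1.382   1.2145  1.0413]
```

```bash
python3 - <<'E'
from h import *
p,r=tool(S0+[0,0,.09],YAW,0,1)
movep(list(p),list(r)); gripper_to(.05)
p,_=tool(S0,YAW,0,1)
print(move_l(list(p),feed=.1,max_force=10))
gripper_to(0.0,60)
s=observe();print(s["time_s"],s["eef_pos"],s["opening"],s["grasp_force"],s["ft_force"])
move_l(list(np.array(s["eef_pos"])+[0,0,.06]),feed=.06)
move_l(list(np.array(s["eef_pos"])+[0,0,.23]),feed=.12)
s=observe();print(s["time_s"],s["eef_pos"],s["tcp_rot"],s["opening"],s["grasp_force"],s["ft_force"])
p,d=get_image("side");cv2.imwrite("pics/side1.png",p[:,:,::-1])
E
```

```text
False
3.775 [0.587  0.2472 0.0598] 0.01300303648626718 60.074670910835266 [1.4245 0.0896 1.8251]
6.5083 [0.5865 0.247  0.2885] [-3.1396  0.0005  1.6028] 0.013130553584988559 59.21535551548004 [ 0.1866  0.4624 -3.545 ]
```

View pics/side1.png

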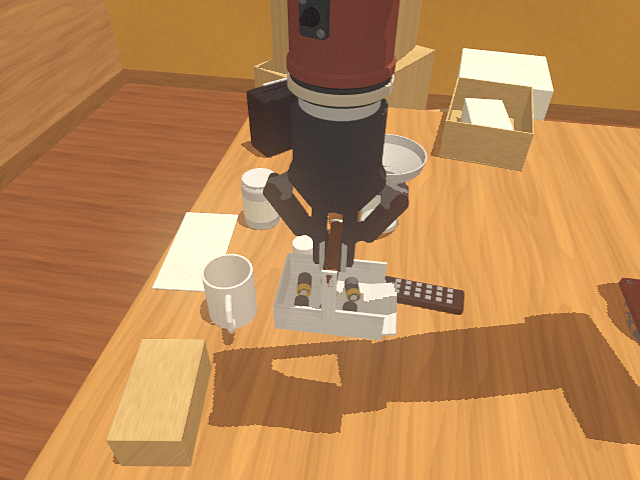

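```bash
cat > pour.py <<'E'
from h import *
Y=.3
def at(t,**k):
    th=np.radians(t);p,r=tool(lip_to_o(liptarget(Y,th,**k),Y,th),Y,th,1);return list(p),list(r)
def go(t,feed=.04,**k):
    p,r=at(t,**k);move_l(p,feed=feed,rotation=r)
E
python3 - <<'E'
from pour import *
go(0,feed=.2)
hold(.2)
for t in(5,10,15): go(t,.05)
for t in range(18,66,3):
    go(t,.035)
    if t==30:
        a,_=get_image("side")
hold(.5)
s=observe();print(s["time_s"],s["eef_pos"],s["q"],s["opening"],s["ft_force"])
b,_=get_image("side");cv2.imwrite("pics/pour.png",cv2.resize(np.hstack([a[80:320,200:520],b[80:320,200:520]])[:,:,::-1],(800,300)))
c,_=get_image("top");cv2.imwrite("pics/pourtop.png",c[120:360,300:560,::-1])
E
```

```text
15.1583 [ 0.5594 -0.1959  0.2558] [-1.0011 -0.1643  2.2376  1.2517  1.1299 -1.9363] 0.012833754713916712 [-0.6486  0.2435 -2.2876]
```

View pics/pour.png

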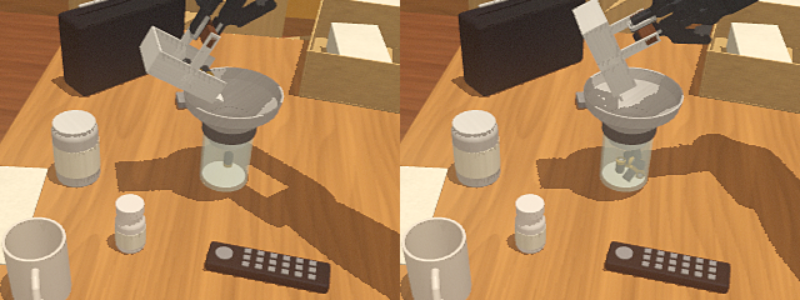

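At left (30°), the first battery is dropping into the jar. At right (63°), the batteries lie in the jar at about (630,165) and the scoop looks empty. I'll tip a little further, raise the scoop level, then check it and the funnel.

```bash
python3 - <<'E'
from pour import *
go(68,.05); hold(.4)
go(60,.08,dz=.04)
for t in(40,20): go(t,.1,dz=.06)
go(0,.1,dz=.02)
s=observe();p,r=tool(S0+[0,0,.21],YAW,0,1);move_l(list(p),feed=.2,rotation=list(r))
hold(.3);s=observe();print(s["time_s"],s["eef_pos"],s["tcp_rot"],s["opening"],s["ft_force"])
a,_=get_image("side");c,d=get_image("top")
b=cv2.resize(a[130:350,230:450],(400,400));e=cv2.resize(c[180:330,360:510],(400,400))
cv2.imwrite("pics/after.png",np.hstack([b,e])[:,:,::-1])
f=cv2.resize(a[120:260,320:460],(560,560),interpolation=cv2.INTER_CUBIC);cv2.imwrite("pics/jar.png",f[:,:,::-1])
E
```

```text
20.6833 [0.5864 0.2467 0.269 ] [ 3.1416 -0.      1.6023] 0.013147151596303456 [ 0.225   0.2569 -2.7924]
```

View pics/after.png

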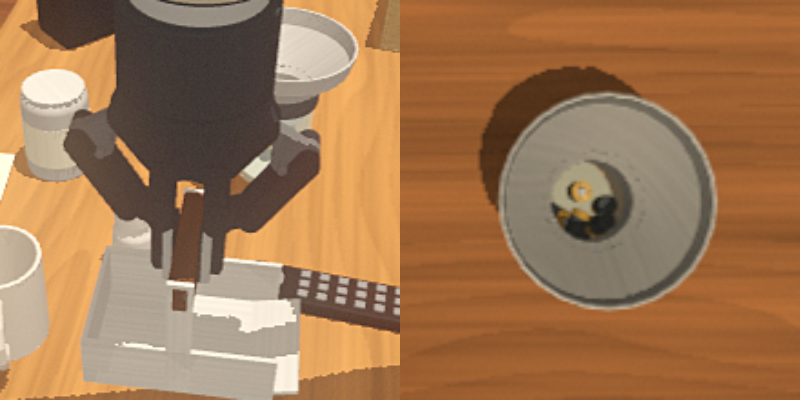

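The scoop is empty and level, nothing is stuck in the funnel, and the batteries are visible down in the jar. The weight on the tool dropped by about 0.7 N, which matches six batteries. Now I'll set the scoop down.

```bash
python3 - <<'E'
from h import *
x,y,_=observe()["eef_pos"]
move_l([x,y,.075],feed=.15); hold(.2)
print(move_l([x,y,.057],feed=.015,max_force=2.5))
s=observe();print(s["eef_pos"],s["ft_force"])
gripper_to(.03,20);gripper_to(.05); hold(.2)
p=observe()["eef_pos"];print(p)
move_l([x,y,.2],feed=.1); 
set_joints([1.05,.22,1.526,0,1.395,-.126]);hold(.3)
s=observe();print(s["time_s"],s["ft_force"])
a,_=get_image("side");cv2.imwrite("pics/end.png",a[:,:,::-1])
c,d=get_image("top");W=cloud("top",d);X,Y,Z=np.moveaxis(W,-1,0)
near=(d>0)&(abs(X-.58)<.12)&(abs(Y-.25)<.12);m=near&(Z>.08)&(Z<.1);print(m.sum(),W[m].mean(0))
m=near&(Z>.03)&(Z<.042);print(cv2.minAreaRect(W[m][:,:2].astype(np.float32)*1000))
m=(d>0)&(abs(X-.55)<.15)&(abs(Y+.2)<.15)&(Z>.155)&(Z<.175);print(cv2.minEnclosingCircle(W[m][:,:2].astype(np.float32)*1000))
E
```

```text
True
[0.5864 0.2468 0.0598] [ 1.1613 -0.2335  5.6481]
[0.5848 0.2464 0.0581]
27.8167 [ 0.3756  0.4597 -1.0377]
284 [0.5848 0.2457 0.0876]
((584.962158203125, 246.19825744628906), (109.86579895019531, 79.34931945800781), 2.0433247089385986)
((546.1676635742188, -200.90574645996094), 74.77964782714844)
```

View pics/end.png

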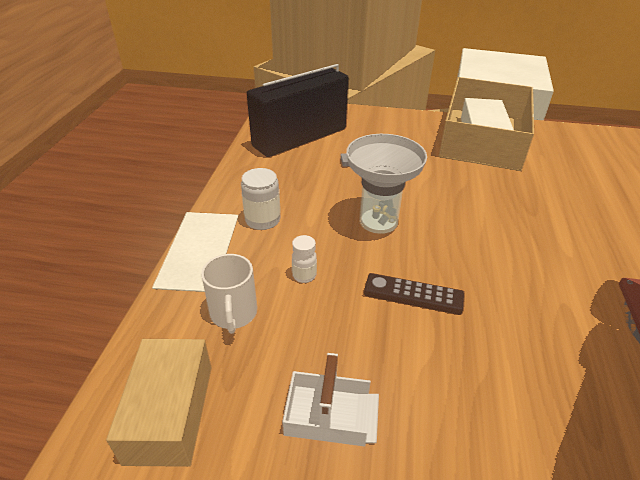

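```bash
python3 - <<'E'
from h import *
a=cv2.imread("pics/end.png");cv2.imwrite("pics/jar2.png",cv2.resize(a[170:240,345:415],(560,560),interpolation=cv2.INTER_CUBIC))
E
```

```text
(no output)
```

View pics/jar2.png

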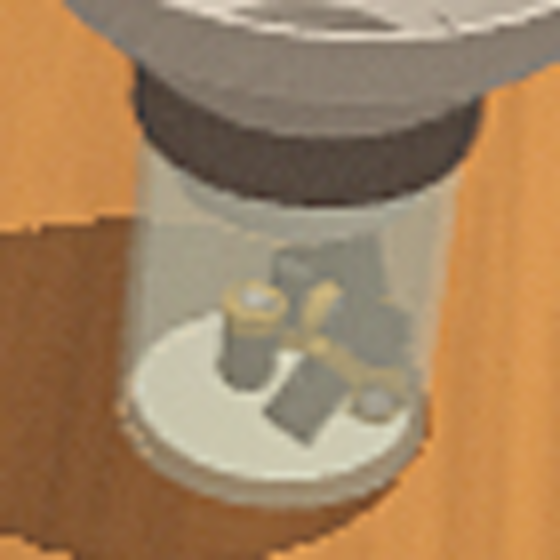

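The scoop at about (330,405) stands upright, flat and empty. No batteries lie on the table, the pile is in the jar, and everything else is where it was.

```bash
python3 -c "
from plant import *
print(job_done())"
```

```text
the job is handed in; nothing more can be done
None
```

The job is handed in: the batteries are in the jar (not all six can be counted singly in the pictures, but the scoop, funnel and table are clear of them), the scoop stands upright, flat and released where it started, and the jar and bystanders are undisturbed, at about 28 s of the 69 s limit.

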